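Fit the locating pin to the probe stand

ROBOT

A 7-joint arm with a two-finger parallel gripper is mounted at the origin on a cart in front of the work surface, level with it; the furniture and walls round the work are solid. World frame = base frame: x ahead of the robot, y to its left, z up, the work surface at z = 0. Lengths are in m, angles in degrees, forces in N, time in s.
With the tool pointing down it reaches from about 0.425 to 0.875 m from the base axis. Payload 4.7 kg.
Tool frame: the origin (TCP) lies on the centre line of the jaws, within the pads' length; the fingertips stand 19 mm ahead of it and the grasp point (between the pads) is the TCP; z points along the fingers, y is the line along which they close (so a half turn about z gives the same grasp; the last joint's range is limited). The gripper opens to 87 mm and grips with 3 to 60 N. Pads are 19 mm wide; open, the fingers measure 117 mm over their backs; the gripper's body (75 mm by 190 mm) begins 51 mm behind the grasp point.
Start: joints at [67.557, 18.392, -4.016, 83.108, 1.295, 78.541, -3.26], TCP at [0.257, -0.597, 0.242] pointing down, gripper open.
Joint ranges: [-163.93, 163.93], [-17.29, 119.83], [-79.2, 71.16], [3.27, 140.29], [-89.18, 269.18], [5.43, 117.66], [-154.24, 154.24]. Speed limits (degrees/s): [147.25, 147.25, 180, 180, 180, 180, 180].

INTERFACE

Orientations are given as [roll, pitch, yaw] about the fixed x, y, z axes, in that order (R = Rz(yaw) Ry(pitch) Rx(roll)).
In Python, from cell import env, imaging gives the robot as it stands.
- The arm moves only by the shell command python3 -m crank 'ROWS' [OPENING] [FORCE]. ROWS is JSON, a list of rows, each an object of numbers: "x", "y", "z": the shift along the tool's x, y, z in m; "turn": the turn about the tool's z in rad. In form: [{"x": .., "y": .., "z": .., "turn": ..}, ...]. A call has 1 to 12 rows; each row is the pose to reach, as a shift and turn from the pose commanded when the call began, along the tool's axes at that moment; what a row does not reach only later rows make up. A row lasts 1/8 s, in which the tool goes at most 62.5 mm and 10.7 degrees, less where a joint would pass 70% of its speed; a pose out of reach is approached as far as the arm can. A call with a gripper value outside its range is refused whole. OPENING is the finger opening in m, from 0 to 0.087, set as the call begins (- or left out, the last holds). The fingers move at their own pace and stop on an object; FORCE is the grip in N (left out, the last holds). Time passes only in rows, so rows that repeat a pose let the fingers close. It gives the time, the measured TCP pose, the force, the opening and the grip force at its end, in the units of the state.
- env.get_obs(): the state, without advancing time (a new reading comes with each control period).
- imaging.read_camera(name): name is "scene" or "top" or "wrist"; returns the picture (420x560x3 uint8, red, green, blue); there is no depth.
- imaging.get_calibration(name): a dict with "camera_matrix" (3x3 intrinsics, pixels), "k1" (the pictures are not rectified: a ray, as slopes to the right and down, at radius r is drawn at 1 + k1 r^2 times it, then the intrinsics apply), "position" and "attitude" of the camera in the world. Camera axes: x right, y up, looking along -z (the intrinsics and any distortion apply to the point x, -y, -z); pixel columns grow to the right and rows downward; lengths in m; the calibration is good to about 2 mm. A picture is of the moment at which its call begins: read the wrist's pose just before it. get_calibration takes no time and is no camera call; for the wrist camera it gives the pose at the moment of the call.
- env.sign_off(): hands the job in; it is judged then, once.
The state is a dict: "time_s": time; "qpos": joint angles; "joint_velocities": joint speeds; "effort": joint torques, N m; "tool_pos": TCP position; "tool_rot": TCP orientation; "force": force on the tool from outside, world axes, zero at the start; "wrist_torque": the same for the moment, N m; "grip_width": finger opening in m; "grasp_force": force on a finger pad.
Only numpy, scipy, OpenCV 4.12 (cv2) and the standard library are available. Lean on these libraries where they do the work, as an engineer would, in place of code of your own. Each camera call takes 0.05 s, during which the arm holds its last target. There are 200 camera calls.

TASK

The blue probe stand lacks its front locating pin: take the red-handled pin out of its grey parking rack, feel for the plain hole in the top of the stand's aluminium block, and press the pin straight in against the stiff plug until its brass collar sits flush on the block, then let go. The block's slide was set by hand, so the hole is only roughly where it is expected: search and press slowly with a light hand, never bumping or pushing the pin on the stand with more than about 60 N, and leave the vial, the sample bottle and the tall cylinder where they stand.

Things in the scene. Friction and masses are not known exactly. Their poses are not given: they have to be found in the camera images.
- pin_grip (a point): Centre of the pin's red square handle (24 x 24 mm, 50 mm tall, the pin's x and y axes square to its sides), 65 mm above the pin's lower end: grasp here. Below the handle: a round brass collar, 30 mm across and 6 mm thick, then a plain steel shank, 16 mm across, 34 mm long, flat-ended, no taper. z points up. About 0.14 kg.
- pin_tip (a point): Centre of the flat lower end of the pin's shank; the collar's underside is 34 mm above it, the handle's centre 65 mm. z points up the pin.
- rack_top (a point): Centre of the top of the grey parking rack, a fixed block 60 x 60 x 40 mm with a 21 mm through hole in its middle; the pin stands loosely in it, collar on the rack's top, tip 6 mm above the worktop. It may be left or right of the robot.
- stand: Fixed blue base plate, 175 x 250 x 12 mm, origin at its underside below point block_mid. x points from the block to the pale grey probe (47 mm across, lying along y, axis 85 mm from the origin, top 63 mm over the worktop), z up. All that is mounted on the plate, block and plug included, counts as the stand.
- block_mid (a point): Point in the plane of the block's top, 60 mm above the worktop, at the middle of the adjusting range. The aluminium block (62 x 62 x 40 mm) is clamped on a cross slide up to 3.5 mm off this point along the stand's x and up to 3.5 mm along its y, and stays put. Its one hole, at the block's centre, is blind, upright, 17.6 mm across, 38 mm deep, sharp-edged.
- plug (a joint): How far (m) the stiff black plug in the hole has been pushed down. It starts at 0 to 0.002, its top 26 mm below the block's top at 0; the pin pushes it down ahead of it with about 8 N and it does not spring back. It is at 0.008 when the collar meets the block, the shank 34 mm in.
- blue_vial: Bystander: small vial with blue liquid, 34 mm wide, 58 mm high, standing loose; origin at the centre of its underside.
- sample_bottle: Bystander: white sample bottle, 54 mm wide, 103 mm high, standing loose; origin at the centre of its underside.
- tall_cylinder: Bystander: tall graduated cylinder, 80 x 69 x 261 mm high, standing loose; origin at the centre of its underside.
- pin: The whole pin; origin at the centre of its lower end, as pin_tip.

How it is judged (in metres and radians):
On the way, in this order (a step that is already met when the one before it is completed fails the run):
1. the pin is drawn clear of the rack (its lower end above the rack's top) (z of pin_tip in the frame of rack_top above 0.005 m), for 0.2 s.
2. the shank has found the hole: upright and at least 10 mm into the block (horizontal distance between pin_tip and block_mid below 0.009 m and z of pin_tip in the frame of block_mid below -0.01 m and angle between pin_tip's own z axis and vertical below 0.09 rad), for 0.1 s.
At the end, for the whole second after the job is handed in: The pin stands upright (within 0.06 rad) and at rest in the block's hole, its lower end within 9 mm sideways of block_mid and at least 32.5 mm below the block's top (collar within 1.5 mm of flush) (horizontal distance between pin_tip and block_mid below 0.009 m and z of pin_tip in the frame of block_mid below -0.0325 m and angle between pin_tip's own z axis and vertical below 0.06 rad and linear speed of pin below 0.01 m/s); the robot touches nothing.
It fails at once if the pin is pushed against the stand with more than 60 N (contact force between pin and stand above 60 N).
It fails at once if the small vial with blue liquid is shifted more than 30 mm or tipped (distance of blue_vial from where it was at the start of the episode above 0.03 m or angle between blue_vial's own z axis and vertical above 0.3 rad).
It fails at once if the white sample bottle is shifted more than 30 mm or tipped (distance of sample_bottle from where it was at the start of the episode above 0.03 m or angle between sample_bottle's own z axis and vertical above 0.3 rad).
It fails at once if the tall graduated cylinder is shifted more than 30 mm or tipped (distance of tall_cylinder from where it was at the start of the episode above 0.03 m or angle between tall_cylinder's own z axis and vertical above 0.3 rad).
It also fails if it takes over 72 s, if anything falls off the work surface, if the arm or the gripper's body presses on something with over 40 N, if the wrist force passes 120 N, or if a joint passes its speed limit or range.

## Working session

There is one attempt and no reset: what is moved stays moved. The work goes in short steps, Python scripts to look and compute and a shell command to move; the robot and the scene stay as the last step left them, time stands still between calls to the robot, and variables do not carry over. Pictures are saved under pics/ and viewed, at most 10 in all, crops included, and the job is handed in when it is done.

```bash
mkdir -p pics; ls
python3 - <<'E'
from cell import env, imaging
import cv2
print(env.get_obs())
for n in ("scene","top"):
    im=imaging.read_camera(n); cv2.imwrite(f"pics/{n}0.png",im[:,:,::-1])
    print(n,imaging.get_calibration(n))
E
```

```text
pics
{'time_s': 0.0, 'qpos': array([67.55667934, 18.43803807, -4.01665515, 83.17402408,  1.29463869,
       78.53919853, -3.26002108]), 'joint_velocities': array([-0.10910563,  0.00646777,  0.04078792, -0.06969985,  0.12579476,
       -0.00282588, -0.05100561]), 'effort': array([ 3.75705467e-04, -4.91286564e+01, -4.03775750e-01, -3.12527704e+01,
       -6.40020682e-02,  4.36745526e-02,  1.59445899e-04]), 'tool_pos': array([ 0.25636636, -0.59676129,  0.24048088]), 'tool_rot': array([-1.79893964e+02,  4.93273614e-03,  2.32540285e+01]), 'force': array([ 0.39089405, -0.40124902, -0.64488511]), 'wrist_torque': array([ 0.01021073,  0.01385519, -0.0001504 ]), 'grasp_force': 0.0, 'grip_width': 0.08662725763416343}
scene {'camera_matrix': array([[468.2595237 ,   0.        , 282.04836162],
       [  0.        , 468.2595237 , 212.66172411],
       [  0.        ,   0.        ,   1.        ]]), 'k1': 0.034724955925130356, 'position': array([0.13333396, 0.86673667, 0.53666486]), 'attitude': array([ 6.67105907e+01,  3.66778360e-02, -1.53060693e+02])}
top {'camera_matrix': array([[379.02128051,   0.        , 280.82695795],
       [  0.        , 379.02128051, 207.66724216],
       [  0.        ,   0.        ,   1.        ]]), 'k1': -0.08209545240559099, 'position': array([ 0.40246789, -0.09455721,  1.17484117]), 'attitude': array([ 11.68446244,  -0.34650807, -96.07578146])}
```

View pics/scene0.png

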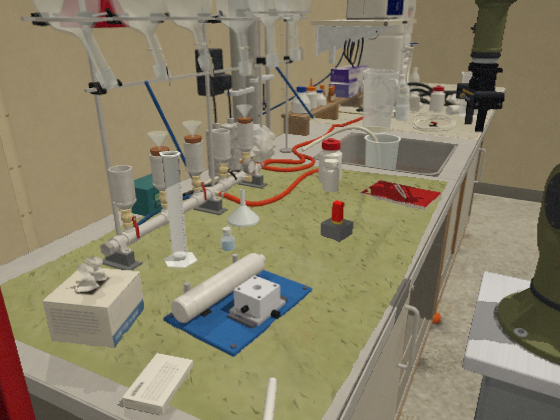

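View pics/top0.png

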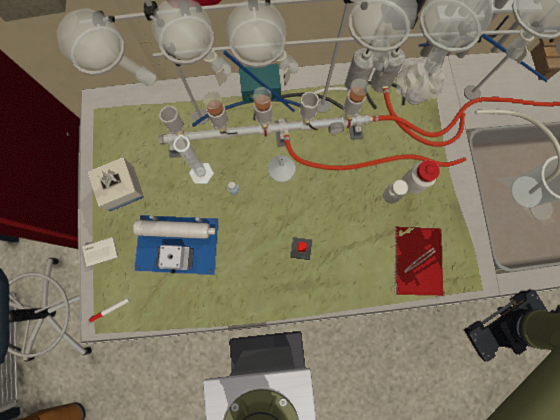

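The pin's red handle is at about (338,212) in scene and (302,248) in top. The block with its hole is at (171,257) in top and (257,285) in scene. The vial is at (233,188) and the cylinder at (201,173) in top.

```bash
cat > h.py <<'E'
import numpy as np, cv2
from scipy.spatial.transform import Rotation as R
from cell import env, imaging
def rays(cal,uv):
    K=cal["camera_matrix"]; k=cal["k1"]
    uv=np.atleast_2d(np.array(uv,float)).reshape(-1,1,2)
    p=cv2.undistortPoints(uv,K,np.array([k,0,0,0.]))[:,0]
    d=np.c_[p[:,0],-p[:,1],-np.ones(len(p))]
    return d@R.from_euler("xyz",cal["attitude"],degrees=True).as_matrix().T
def at_z(cal,uv,z):
    d=rays(cal,uv); c=np.array(cal["position"]); return c+d*((z-c[2])/d[:,2])[:,None]
def pix(cal,X):
    M=R.from_euler("xyz",cal["attitude"],degrees=True).as_matrix()
    q=(np.atleast_2d(X)-cal["position"])@M; p=np.c_[q[:,0],-q[:,1]]/-q[:,2:]
    p=p*(1+cal["k1"]*(p**2).sum(1,keepdims=True)); K=cal["camera_matrix"]
    return p*K[0,0]+K[:2,2]
E
python3 - <<'E'
from h import *
t=imaging.get_calibration("top"); s=imaging.get_calibration("scene")
print("pin top z.096",at_z(t,[302,246],.096),at_z(s,[338,203],.096))
print("pin handle top/base, rack",at_z(t,[302,249],.04))
print("hole",at_z(t,[171,257],.06),at_z(s,[257,285],.06))
print("plate corners",at_z(t,[[138,218],[218,219],[215,273],[136,271]],.012))
print("plate corners s",at_z(s,[[168,310],[235,345],[312,290]],.012))
print("vial,cyl,bottles",at_z(t,[[233,188],[201,174],[397,190]],.0))
o=env.get_obs(); print(imaging.get_calibration("wrist"))
im=imaging.read_camera("top"); c=im[205:285,125:325]; cv2.imwrite("pics/topc.png",cv2.resize(c,None,fx=4,fy=4,interpolation=cv2.INTER_CUBIC)[:,:,::-1])
E
```

```text
pin top z.096 [[ 0.50634735 -0.17288547  0.096     ]] [[ 0.50033765 -0.16334399  0.096     ]]
pin handle top/base, rack [[ 0.5027979  -0.17590574  0.04      ]]
hole [[0.51736749 0.21159035 0.06      ]] [[0.5206575  0.20993914 0.06      ]]
plate corners [[0.65485262 0.32334293 0.012     ]
 [0.62547233 0.07162638 0.012     ]
 [0.46032275 0.09323267 0.012     ]
 [0.49018807 0.33543238 0.012     ]]
plate corners s [[0.6671785  0.29705931 0.012     ]
 [0.49856607 0.32612931 0.012     ]
 [0.44981893 0.10942635 0.012     ]]
vial,cyl,bottles [[ 0.72328835  0.01816321  0.        ]
 [ 0.7809069   0.11768148  0.        ]
 [ 0.66200679 -0.5065118   0.        ]]
{'camera_matrix': array([[368.43408664,   0.        , 280.29620568],
       [  0.        , 368.43408664, 213.06222273],
       [  0.        ,   0.        ,   1.        ]]), 'k1': -0.09311851010181205, 'position': array([ 0.31670905, -0.57218883,  0.38241613]), 'attitude': array([-14.08147687,   0.10417746, -66.73145008])}
```

View pics/topc.png

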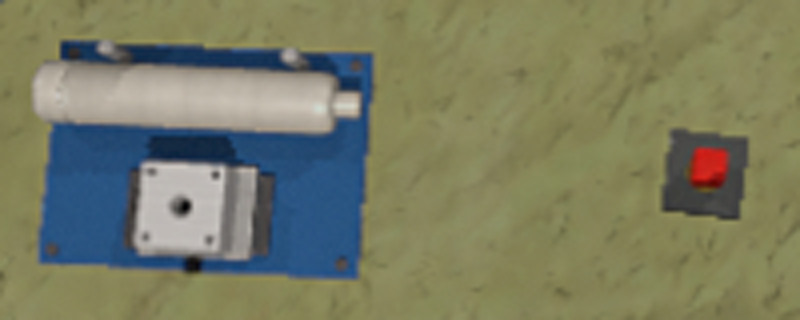

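```bash
python3 -m crank '[{"x":0.04,"y":-0.029},{"x":0.08,"y":-0.058},{"x":0.12,"y":-0.087},{"x":0.16,"y":-0.116},{"x":0.2,"y":-0.145},{"x":0.24,"y":-0.174},{"x":0.28,"y":-0.203},{"x":0.32,"y":-0.232},{"x":0.36,"y":-0.261},{"x":0.395,"y":-0.289},{"x":0.395,"y":-0.289},{"x":0.395,"y":-0.289}]' 0.087
python3 - <<'E'
from h import *
import pickle
o=env.get_obs(); w=imaging.get_calibration("wrist"); im=imaging.read_camera("wrist")
pickle.dump((o,w),open("w1.pkl","wb")); print(o["tool_pos"],o["tool_rot"],o["force"],w["position"],w["attitude"])
cv2.imwrite("pics/w1.png",im[:,:,::-1])
E
```

```text
[ 0.25637512 -0.59686671  0.24070484] [-1.79913449e+02  5.51239160e-03  2.32517177e+01] [-0.27191806 -0.17297835  0.19124959] [ 0.31672581 -0.5722217   0.38256083] [-14.08095394   0.08937691 -66.731559  ]invalid input
```

View pics/w1.png

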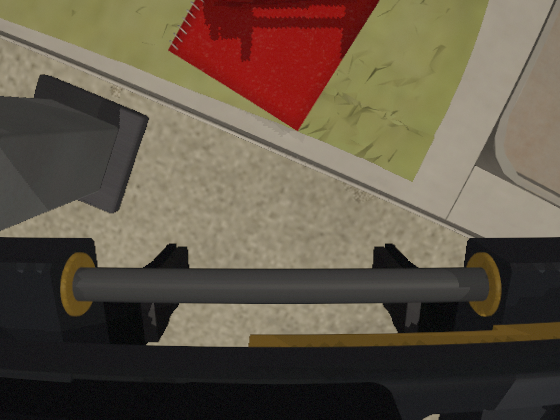

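The start view shows the jaws at the bottom, around (280,285), and the area ahead of the tool above them. The move was refused, so I'll send full rows.

```bash
python3 -m crank '[{"x":0.04,"y":-0.029,"z":0,"turn":0},{"x":0.08,"y":-0.058,"z":0,"turn":0},{"x":0.12,"y":-0.087,"z":0,"turn":0},{"x":0.16,"y":-0.116,"z":0,"turn":0},{"x":0.2,"y":-0.145,"z":0,"turn":0},{"x":0.24,"y":-0.174,"z":0,"turn":0},{"x":0.27,"y":-0.203,"z":0,"turn":0},{"x":0.28,"y":-0.232,"z":0,"turn":0},{"x":0.3,"y":-0.261,"z":0,"turn":0},{"x":0.31,"y":-0.289,"z":0,"turn":0},{"x":0.31,"y":-0.289,"z":0,"turn":0},{"x":0.31,"y":-0.289,"z":0,"turn":0}]'
python3 - <<'E'
from h import *
import pickle
o=env.get_obs(); w=imaging.get_calibration("wrist"); im=imaging.read_camera("wrist")
pickle.dump((o,w),open("w1.pkl","wb")); print(o["tool_pos"],o["tool_rot"],o["force"],w["position"],w["attitude"])
cv2.imwrite("pics/w2.png",im[:,:,::-1])
E
```

```text
time_s: 1.7
tool_pos: [0.4271, -0.2101, 0.2416]
tool_rot: [180.0, 0.0, 23.2]
force: [0.6, 0.0, -0.6]
grip_width: 0.0869
grasp_force: 0.0
[ 0.42712452 -0.21014101  0.24159587] [1.79955489e+02 1.63267396e-02 2.32128247e+01] [ 0.64848152  0.04509042 -0.60701028] [ 0.48736692 -0.18521887  0.38342672] [-1.40930741e+01 -3.83760182e-02 -6.67691546e+01]
```

View pics/w2.png

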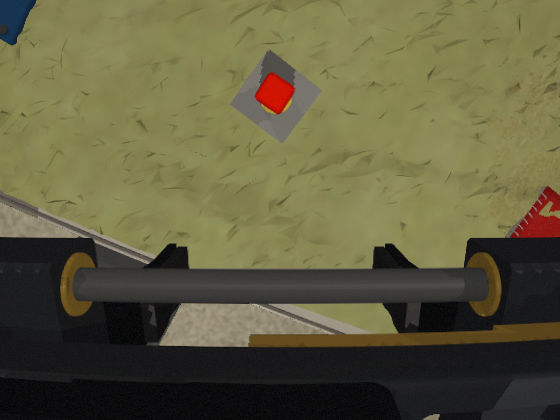

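Pin handle top is centred near (275,92). The rack corners are at (268,50), (321,93), (283,142) and (231,102).

Run:
```python
from h import *
import pickle
o,w=pickle.load(open("w1.pkl","rb"))
im=cv2.imread("pics/w2.png")
b=(im[:,:,2]>140)&(im[:,:,1]<60)&(im[:,:,0]<60); b[:, 400:]=0; b=b.astype(np.uint8)
c=max(cv2.findContours(b,0,2)[0],key=cv2.contourArea)
r=cv2.minAreaRect(c); bx=cv2.boxPoints(r); print(r); print(bx)
P=at_z(w,bx,.096); print(P,P.mean(0)); d=P[1:]-P[:-1]; print(np.linalg.norm(d,axis=1),np.degrees(np.arctan2(d[:,1],d[:,0])))
Q=at_z(w,[[268,50],[321,93],[283,142],[231,102]],.04); d=Q[1:]-Q[:-1]
print("rack",Q.mean(0),np.linalg.norm(d,axis=1),np.degrees(np.arctan2(d[:,1],d[:,0])))
m=Q.mean(0)[:2]; print("pred pixel of handle top at rack centre",pix(w,[[*m,.096]]))
```

```text
((274.5384521484375, 92.69229125976562), (31.61791229248047, 31.61791229248047), 33.6900634765625)
[[252.61539   97.076904]
 [270.15384   70.76921 ]
 [296.46152   88.30768 ]
 [278.92307  114.61537 ]]
[[ 0.4955954  -0.15923391  0.096     ]
 [ 0.51832468 -0.16393985  0.096     ]
 [ 0.51443809 -0.18698459  0.096     ]
 [ 0.49147616 -0.182531    0.096     ]] [ 0.50495858 -0.17317234  0.096     ]
[0.02321133 0.02337019 0.02338984] [-11.69741217 -99.57306241 169.02347979]
rack [ 0.5053572  -0.17332416  0.04      ] [0.05999504 0.05543843 0.0591126 ] [-104.63252466  165.32833307   75.82067037]
pred pixel of handle top at rack centre [[274.92918041  92.34619451]]
```

```bash
python3 -m crank '[{"x":0.03,"y":-0.001,"z":0.03,"turn":0.15},{"x":0.06,"y":-0.002,"z":0.06,"turn":0.3},{"x":0.086,"y":-0.003,"z":0.09,"turn":0.45},{"x":0.086,"y":-0.003,"z":0.1,"turn":0.597},{"x":0.086,"y":-0.003,"z":0.1,"turn":0.597},{"x":0.086,"y":-0.003,"z":0.1,"turn":0.597}]'
python3 - <<'E'
from h import *
o=env.get_obs();p=o["tool_pos"]; y=np.radians(o["tool_rot"][2]); d=np.array([.505,-.1735])-p[:2]
print(o["tool_rot"],p,"shift x,y",d@[np.cos(y),np.sin(y)],d@[np.sin(y),-np.cos(y)],"z",p[2]-.071)
E
```

```text
time_s: 2.5
tool_pos: [0.5053, -0.1737, 0.142]
tool_rot: [180.0, -0.0, -10.9]
force: [0.1, -0.5, -0.1]
grip_width: 0.0872
grasp_force: 0.0
[ 1.79978461e+02 -3.69162787e-02 -1.09048687e+01] [ 0.5052594  -0.17366014  0.14200811] shift x,y -0.00028501134528043483 -0.00010817944785172849 z 0.07100811406222073
```

```bash
python3 -m crank '[{"x":0,"y":0,"z":0.03,"turn":0},{"x":0,"y":0,"z":0.055,"turn":0},{"x":0,"y":0,"z":0.071,"turn":0},{"x":0,"y":0,"z":0.071,"turn":0},{"x":0,"y":0,"z":0.071,"turn":0}]'
python3 -m crank '[{"x":0,"y":0,"z":0,"turn":0},{"x":0,"y":0,"z":0,"turn":0},{"x":0,"y":0,"z":0,"turn":0},{"x":0,"y":0,"z":0,"turn":0},{"x":0,"y":0,"z":0,"turn":0},{"x":0,"y":0,"z":0,"turn":0}]' 0.015 35
```

```text
time_s: 3.12
tool_pos: [0.506, -0.173, 0.0717]
tool_rot: [180.0, -0.1, -10.9]
force: [-0.2, 0.8, 1.4]
grip_width: 0.0872
grasp_force: 0.0
time_s: 3.88
tool_pos: [0.5051, -0.1726, 0.0705]
tool_rot: [180.0, 0.0, -11.0]
force: [1.1, 0.4, 0.1]
grip_width: 0.035
grasp_force: 0.0
```

```bash
python3 -m crank '[{"x":0,"y":0,"z":0,"turn":0},{"x":0,"y":0,"z":0,"turn":0},{"x":0,"y":0,"z":0,"turn":0},{"x":0,"y":0,"z":0,"turn":0}]' 
python3 -m crank '[{"x":0,"y":0,"z":-0.01,"turn":0},{"x":0,"y":0,"z":-0.03,"turn":0},{"x":0,"y":0,"z":-0.06,"turn":0},{"x":0,"y":0,"z":-0.09,"turn":0},{"x":0,"y":0,"z":-0.115,"turn":0},{"x":0,"y":0,"z":-0.13,"turn":0},{"x":0,"y":0,"z":-0.13,"turn":0},{"x":0,"y":0,"z":-0.13,"turn":0}]'
```

```text
time_s: 4.38
tool_pos: [0.5052, -0.1725, 0.0705]
tool_rot: [-180.0, -0.0, -10.9]
force: [0.9, 0.1, -0.7]
grip_width: 0.0238
grasp_force: 35.0
time_s: 5.38
tool_pos: [0.5044, -0.1725, 0.1994]
tool_rot: [-180.0, 0.1, -11.0]
force: [0.2, -0.8, -2.8]
grip_width: 0.0242
grasp_force: 35.0
```

```bash
python3 -m crank '[{"x":-0.017,"y":-0.045,"z":0,"turn":0},{"x":-0.034,"y":-0.09,"z":0,"turn":0},{"x":-0.051,"y":-0.135,"z":0,"turn":0},{"x":-0.068,"y":-0.18,"z":0,"turn":0},{"x":-0.085,"y":-0.225,"z":0,"turn":0},{"x":-0.102,"y":-0.27,"z":0,"turn":0},{"x":-0.119,"y":-0.315,"z":0,"turn":0},{"x":-0.13,"y":-0.345,"z":0,"turn":0},{"x":-0.136,"y":-0.363,"z":0,"turn":0},{"x":-0.136,"y":-0.363,"z":0,"turn":0},{"x":-0.136,"y":-0.363,"z":0,"turn":0},{"x":-0.136,"y":-0.363,"z":0,"turn":0}]'
python3 - <<'E'
from h import *
import pickle
o=env.get_obs(); w=imaging.get_calibration("wrist"); im=imaging.read_camera("wrist")
pickle.dump((o,w),open("w3.pkl","wb")); print(o["tool_pos"],o["tool_rot"],o["force"],w["position"],w["attitude"])
cv2.imwrite("pics/w3.png",im[:,:,::-1])
print(pix(w,[[.519,.21,.06]]))
E
```

```text
time_s: 6.88
tool_pos: [0.4409, 0.2082, 0.2002]
tool_rot: [180.0, 0.0, -11.1]
force: [-0.2, -0.7, -1.9]
grip_width: 0.0235
grasp_force: 35.0
[0.44087223 0.20817255 0.20017116] [ 1.79955433e+02  2.00697676e-02 -1.10814232e+01] [-0.17127144 -0.66921869 -1.88788363] [0.50529916 0.19435818 0.34199498] [-1.41007235e+01 -4.23398977e-02 -1.01060433e+02]
[[255.7687525  106.75746073]]
```

View pics/w3.png

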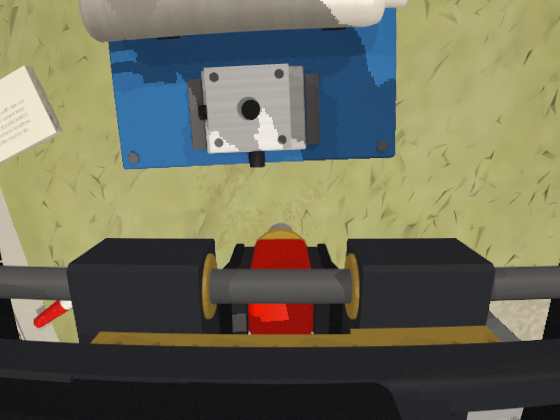

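The hole is at about (250,109). The block top spans (203,67)–(305,152), and the pin is upright in the jaws at (280,290).

Run:
```python
from h import *
import pickle
o,w=pickle.load(open("w3.pkl","rb"))
g=cv2.imread("pics/w3.png",0); roi=g[92:126,232:268]
b=(roi<80).astype(np.uint8); n,l,s,c=cv2.connectedComponentsWithStats(b)
i=1+np.argmax(s[1:,4]); print(s[i],c[i]+[232,92])
ct=max(cv2.findContours((l==i).astype(np.uint8),0,1)[0],key=cv2.contourArea)+np.array([232,92])
P=at_z(w,ct[:,0].astype(float),.06); e=cv2.minEnclosingCircle((P[:,:2]*1000).astype(np.float32)); print("circle mm",e)
H=at_z(w,c[i]+[232,92],.06)[0]; print("hole",H)
print("block top screws", at_z(w,[[214,77],[279,74],[282,140],[219,143]],.06).mean(0))
Q=at_z(w,[[114,55],[123,168],[396,157]],.012); print("plate",Q)
y=np.radians(o["tool_rot"][2]); d=H[:2]-o["tool_pos"][:2]
print("shift",d@[np.cos(y),np.sin(y)],d@[np.sin(y),-np.cos(y)],o["tool_pos"][2]-.065-.06)
# where is tip in tool frame? 
print(pix(w,[o["tool_pos"]-[0,0,.065],o["tool_pos"]-[0,0,.034]]))
```

```text
[  9   8  19  20 297] [250.05723906 109.18855219]
circle mm ((518.0603637695312, 214.3506317138672), 7.238151550292969)
hole [0.51810555 0.21452268 0.06      ]
block top screws [0.5185605  0.21567227 0.06      ]
plate [[0.58966003 0.32399913 0.012     ]
 [0.49307601 0.34276117 0.012     ]
 [0.45495128 0.09787513 0.012     ]]
shift 0.07457278735079777 -0.02107626535808584 0.07517116124321027
[[278.00000614 236.02586448]
 [277.67736724 254.60053839]]
```

```bash
python3 -m crank '[{"x":0.02,"y":-0.006,"z":0.015,"turn":0},{"x":0.035,"y":-0.014,"z":0.03,"turn":0},{"x":0.045,"y":-0.021,"z":0.045,"turn":0},{"x":0.05,"y":-0.021,"z":0.06,"turn":0},{"x":0.05,"y":-0.021,"z":0.06,"turn":0},{"x":0.05,"y":-0.021,"z":0.06,"turn":0},{"x":0.05,"y":-0.021,"z":0.06,"turn":0}]'
python3 - <<'E'
from h import *
import pickle
obs=[];ims=[]
for k in range(6):
    o=env.get_obs(); obs.append(np.r_[o["tool_pos"],o["tool_rot"][2],o["force"]]); w=imaging.get_calibration("wrist"); im=imaging.read_camera("wrist")
    print(w["position"],w["attitude"])
pickle.dump((o,w),open("w4.pkl","wb")); print(np.array(obs).round(4))
cv2.imwrite("pics/w4.png",im[:,:,::-1])
p=o["tool_pos"]-[0,0,.065]; print(p,pix(w,[p]))
cv2.imwrite("pics/w4c.png",cv2.resize(im[90:290,160:400],None,fx=3,fy=3,interpolation=cv2.INTER_CUBIC)[:,:,::-1])
E
```

```text
time_s: 7.8
tool_pos: [0.4938, 0.2208, 0.1413]
tool_rot: [-180.0, -0.1, -11.0]
force: [0.4, 0.0, -2.5]
grip_width: 0.0238
grasp_force: 35.0
[0.55804685 0.20702307 0.28326865] [-1.39979064e+01  1.00424753e-02 -1.00935509e+02]
[0.55806006 0.20703067 0.28322696] [-1.39986720e+01  9.00747496e-03 -1.00934465e+02]
[0.55806403 0.20701987 0.28312538] [-1.40063221e+01  6.77052373e-03 -1.00934455e+02]
[0.55806381 0.20700186 0.28299683] [-1.40174548e+01  4.28641936e-03 -1.00934935e+02]
[0.55806204 0.20698323 0.2828625 ] [-1.40297920e+01  2.05661436e-03 -1.00935569e+02]
[0.55806029 0.20696756 0.2827365 ] [-1.40417392e+01  2.86503657e-04 -1.00936071e+02]
[[  0.4938   0.2208   0.1413 -10.9521   0.3762   0.0269  -2.5354]
 [  0.4939   0.2208   0.1413 -10.9531  -0.4884  -0.3066  -1.6832]
 [  0.4939   0.2208   0.1412 -10.9548   0.3033  -0.233   -1.5683]
 [  0.4938   0.2208   0.1411 -10.9507  -0.1516  -0.0718  -2.0304]
 [  0.4938   0.2207   0.1409 -10.9519  -0.7348  -0.3953  -1.9709]
 [  0.4938   0.2207   0.1408 -10.9553  -0.3798  -0.8406  -0.5533]]
[0.493762   0.22072706 0.07584564] [[278.06879077 236.1449405 ]]
```

View pics/w4c.png

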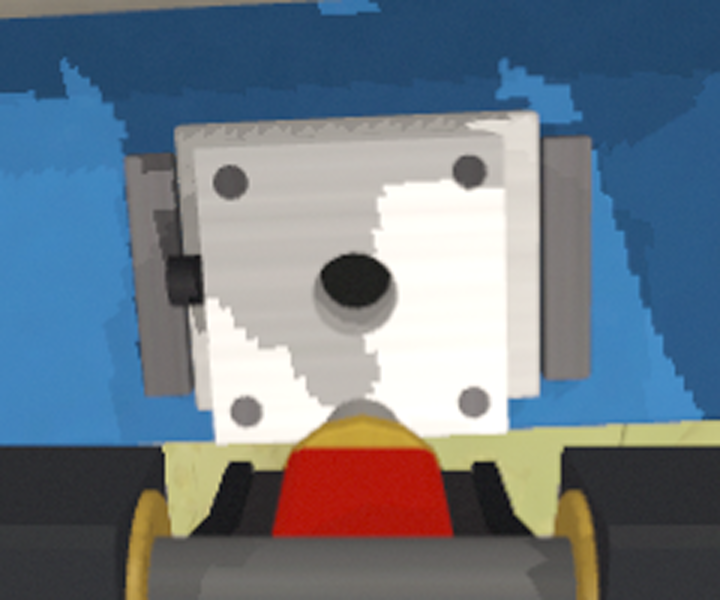

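The hole rim is clearly visible, centred at crop (355,293), which is full-image (278.5,187.8). The shank's front edge is at crop (362,399), full-image (280.7,223). I'll work out the offset from that relative view.

Run:
```python
from h import *
import pickle
from scipy.optimize import least_squares
o,w=pickle.load(open("w4.pkl","rb"))
f=lambda c:np.array(c,float)/3+[160,90]-1/3
rim=f([[314,293],[397,293],[355,334],[327,322],[384,322],[355,253]])
P=at_z(w,rim,.06)[:,:2]
s=least_squares(lambda q:np.hypot(*(P-q[:2]).T)-q[2],[.518,.214,.0088]).x; print("hole circle",s)
print("block corners mean",at_z(w,f([[193,150],[503,135],[508,432],[214,443]]),.06), at_z(w,f([[193,150],[503,135],[508,432],[214,443]]),.06).mean(0))
print("screws",at_z(w,f([[230,182],[469,171],[474,402],[246,411]]),.06).mean(0))
p=o["tool_pos"]-[0,0,.065]; z=p[2]
a=np.linspace(0,6.28,721); C=np.c_[p[0]+.008*np.cos(a),p[1]+.008*np.sin(a),0*a+z]; q=(pix(w,C)-[160,90])*3
print("pred shank top edge crop",q[q[:,1].argmin()],"x range",q[:,0].min(),q[:,0].max())
e=at_z(w,f([362,399]),z)[0]; y=np.radians(o["tool_rot"][2]); X=np.array([np.cos(y),np.sin(y)]);Y=np.array([np.sin(y),-np.cos(y)])
tip=e[:2]-.008*X; print("tip seen",tip,"pred",p)
for t in (tip,p[:2]): d=s[:2]-t; print("shift",d@X,d@Y)
print("gap",z-.06)
```

```text
hole circle [0.51944982 0.21576116 0.00839963]
block corners mean [[0.55408561 0.24196564 0.06      ]
 [0.54526184 0.18093885 0.06      ]
 [0.48430901 0.18980716 0.06      ]
 [0.4937063  0.25128303 0.06      ]] [0.51934069 0.21599867 0.06      ]
screws [0.51936851 0.21593532 0.06      ]
pred shank top edge crop [354.31706278 399.13390018] x range 313.4145117516151 395.00204037269594
tip seen [0.49373421 0.21937857] pred [0.493762   0.22072706 0.07584564]
shift 0.02593441953773176 -0.0013356058863830257
shift 0.02616341190312054 -6.413981796178463e-06
gap 0.015845640157777008
```

```bash
python3 -m crank '[{"x":0.012,"y":-0.001,"z":0,"turn":0},{"x":0.022,"y":-0.0013,"z":0,"turn":0},{"x":0.026,"y":-0.0013,"z":0,"turn":0},{"x":0.026,"y":-0.0013,"z":0,"turn":0},{"x":0.026,"y":-0.0013,"z":0,"turn":0},{"x":0.026,"y":-0.0013,"z":0,"turn":0},{"x":0.026,"y":-0.0013,"z":0,"turn":0},{"x":0.026,"y":-0.0013,"z":0,"turn":0}]'
python3 -m crank '[{"x":0,"y":0,"z":0.004,"turn":0},{"x":0,"y":0,"z":0.007,"turn":0},{"x":0,"y":0,"z":0.009,"turn":0},{"x":0,"y":0,"z":0.01,"turn":0},{"x":0,"y":0,"z":0.01,"turn":0},{"x":0,"y":0,"z":0.01,"turn":0}]'
```

```text
time_s: 9.1
tool_pos: [0.5194, 0.2171, 0.1405]
tool_rot: [180.0, -0.0, -10.9]
force: [-0.3, 0.2, -2.6]
grip_width: 0.0236
grasp_force: 35.0
time_s: 9.85
tool_pos: [0.5195, 0.2171, 0.1306]
tool_rot: [-180.0, -0.0, -11.0]
force: [-0.1, -0.2, -2.2]
grip_width: 0.0236
grasp_force: 35.0
```

Tip gap is about 5.6 mm, so I'll go on slowly.

```bash
python3 -m crank '[{"x":0,"y":0,"z":0.001,"turn":0},{"x":0,"y":0,"z":0.002,"turn":0},{"x":0,"y":0,"z":0.003,"turn":0},{"x":0,"y":0,"z":0.004,"turn":0},{"x":0,"y":0,"z":0.004,"turn":0}]'
python3 -m crank '[{"x":0,"y":0,"z":0.0005,"turn":0},{"x":0,"y":0,"z":0.001,"turn":0},{"x":0,"y":0,"z":0.0015,"turn":0},{"x":0,"y":0,"z":0.002,"turn":0},{"x":0,"y":0,"z":0.0025,"turn":0},{"x":0,"y":0,"z":0.003,"turn":0}]'
```

```text
time_s: 10.48
tool_pos: [0.5194, 0.217, 0.1264]
tool_rot: [180.0, 0.0, -11.0]
force: [0.6, -0.7, -1.4]
grip_width: 0.0239
grasp_force: 35.0
time_s: 11.22
tool_pos: [0.5194, 0.217, 0.1235]
tool_rot: [180.0, -0.0, -11.0]
force: [0.2, -0.6, -1.8]
grip_width: 0.0235
grasp_force: 35.0
```

```bash
python3 -m crank '[{"x":0,"y":0,"z":0.0005,"turn":0},{"x":0,"y":0,"z":0.001,"turn":0},{"x":0,"y":0,"z":0.0015,"turn":0},{"x":0,"y":0,"z":0.002,"turn":0},{"x":0,"y":0,"z":0.0025,"turn":0},{"x":0,"y":0,"z":0.003,"turn":0}]'
python3 -m crank '[{"x":0,"y":0,"z":0.0005,"turn":0},{"x":0,"y":0,"z":0.001,"turn":0},{"x":0,"y":0,"z":0.0015,"turn":0},{"x":0,"y":0,"z":0.002,"turn":0}]'
```

```text
time_s: 11.98
tool_pos: [0.5194, 0.217, 0.1205]
tool_rot: [180.0, 0.0, -11.0]
force: [0.4, 0.4, -1.6]
grip_width: 0.0238
grasp_force: 35.0
time_s: 12.48
tool_pos: [0.5195, 0.217, 0.1185]
tool_rot: [180.0, -0.0, -11.0]
force: [-0.1, 0.1, -1.8]
grip_width: 0.0237
grasp_force: 35.0
```

It's in the hole with no contact force. Continuing towards the plug.

```bash
python3 -m crank '[{"x":0,"y":0,"z":0.001,"turn":0},{"x":0,"y":0,"z":0.002,"turn":0},{"x":0,"y":0,"z":0.003,"turn":0},{"x":0,"y":0,"z":0.004,"turn":0},{"x":0,"y":0,"z":0.005,"turn":0},{"x":0,"y":0,"z":0.006,"turn":0},{"x":0,"y":0,"z":0.007,"turn":0},{"x":0,"y":0,"z":0.008,"turn":0}]'
python3 -m crank '[{"x":0,"y":0,"z":0.001,"turn":0},{"x":0,"y":0,"z":0.002,"turn":0},{"x":0,"y":0,"z":0.003,"turn":0},{"x":0,"y":0,"z":0.004,"turn":0},{"x":0,"y":0,"z":0.005,"turn":0},{"x":0,"y":0,"z":0.006,"turn":0},{"x":0,"y":0,"z":0.007,"turn":0},{"x":0,"y":0,"z":0.008,"turn":0}]'
```

```text
time_s: 13.48
tool_pos: [0.5194, 0.2171, 0.1105]
tool_rot: [180.0, -0.0, -11.0]
force: [-0.1, -0.6, -1.9]
grip_width: 0.0232
grasp_force: 35.0
time_s: 14.48
tool_pos: [0.5194, 0.217, 0.1024]
tool_rot: [180.0, 0.0, -11.0]
force: [0.7, -0.2, -1.9]
grip_width: 0.0239
grasp_force: 35.0
```

```bash
python3 -m crank '[{"x":0,"y":0,"z":0.0005,"turn":0},{"x":0,"y":0,"z":0.001,"turn":0},{"x":0,"y":0,"z":0.0015,"turn":0},{"x":0,"y":0,"z":0.002,"turn":0},{"x":0,"y":0,"z":0.0025,"turn":0},{"x":0,"y":0,"z":0.003,"turn":0},{"x":0,"y":0,"z":0.0035,"turn":0},{"x":0,"y":0,"z":0.004,"turn":0}]'
python3 -m crank '[{"x":0,"y":0,"z":0.0005,"turn":0},{"x":0,"y":0,"z":0.001,"turn":0},{"x":0,"y":0,"z":0.0015,"turn":0},{"x":0,"y":0,"z":0.002,"turn":0},{"x":0,"y":0,"z":0.0025,"turn":0},{"x":0,"y":0,"z":0.003,"turn":0},{"x":0,"y":0,"z":0.0035,"turn":0},{"x":0,"y":0,"z":0.004,"turn":0}]'
```

```text
time_s: 15.48
tool_pos: [0.5194, 0.217, 0.0985]
tool_rot: [180.0, 0.0, -11.0]
force: [-0.1, -0.9, -2.1]
grip_width: 0.0241
grasp_force: 35.0
time_s: 16.48
tool_pos: [0.5195, 0.2171, 0.0954]
tool_rot: [180.0, -0.0, -11.0]
force: [-2.5, -0.2, 5.9]
grip_width: 0.0239
grasp_force: 35.0
```

```bash
python3 -m crank '[{"x":0,"y":0,"z":0.0005,"turn":0},{"x":0,"y":0,"z":0.001,"turn":0},{"x":0,"y":0,"z":0.0015,"turn":0},{"x":0,"y":0,"z":0.002,"turn":0},{"x":0,"y":0,"z":0.0025,"turn":0},{"x":0,"y":0,"z":0.003,"turn":0},{"x":0,"y":0,"z":0.003,"turn":0},{"x":0,"y":0,"z":0.003,"turn":0}]'
python3 -m crank '[{"x":0,"y":0,"z":0.0005,"turn":0},{"x":0,"y":0,"z":0.001,"turn":0},{"x":0,"y":0,"z":0.001,"turn":0},{"x":0,"y":0,"z":0.001,"turn":0}]'
```

```text
time_s: 17.48
tool_pos: [0.5195, 0.2171, 0.0924]
tool_rot: [180.0, -0.0, -11.0]
force: [-2.0, -2.0, 6.3]
grip_width: 0.0237
grasp_force: 35.0
time_s: 17.98
tool_pos: [0.5195, 0.2171, 0.0914]
tool_rot: [180.0, -0.0, -11.0]
force: [-3.3, -1.9, 5.8]
grip_width: 0.024
grasp_force: 35.0
```

```bash
python3 -m crank '[{"x":0,"y":0,"z":0.0005,"turn":0},{"x":0,"y":0,"z":0.001,"turn":0},{"x":0,"y":0,"z":0.001,"turn":0}]'
python3 -m crank '[{"x":0,"y":0,"z":0.0005,"turn":0},{"x":0,"y":0,"z":0.0005,"turn":0},{"x":0,"y":0,"z":0.0005,"turn":0}]'
```

```text
time_s: 18.35
tool_pos: [0.5195, 0.2171, 0.0905]
tool_rot: [180.0, -0.0, -11.0]
force: [-2.7, -1.2, 7.0]
grip_width: 0.0237
grasp_force: 35.0
time_s: 18.73
tool_pos: [0.5195, 0.2171, 0.0905]
tool_rot: [180.0, -0.0, -11.0]
force: [-4.1, -1.8, 10.3]
grip_width: 0.0238
grasp_force: 35.0
```

```bash
python3 -m crank '[{"x":0,"y":0,"z":0.0005,"turn":0},{"x":0,"y":0,"z":0.0005,"turn":0},{"x":0,"y":0,"z":0.0005,"turn":0}]'
python3 -m crank '[{"x":0,"y":0,"z":0.0005,"turn":0},{"x":0,"y":0,"z":0.0005,"turn":0},{"x":0,"y":0,"z":0.0005,"turn":0}]'
```

```text
time_s: 19.1
tool_pos: [0.5195, 0.2172, 0.0905]
tool_rot: [179.9, -0.0, -11.0]
force: [-5.1, -2.8, 13.3]
grip_width: 0.0237
grasp_force: 35.0
time_s: 19.48
tool_pos: [0.5196, 0.2172, 0.0904]
tool_rot: [179.9, -0.0, -11.0]
force: [-5.9, -2.8, 16.5]
grip_width: 0.0238
grasp_force: 35.0
```

Collar is seated: z holds at 0.0905 while the force climbs. I'll relax the push, open, and rise.

```bash
python3 -m crank '[{"x":0,"y":0,"z":-0.0008,"turn":0},{"x":0,"y":0,"z":-0.0015,"turn":0},{"x":0,"y":0,"z":-0.0015,"turn":0}]'
python3 -m crank '[{"x":0,"y":0,"z":0,"turn":0},{"x":0,"y":0,"z":0,"turn":0},{"x":0,"y":0,"z":0,"turn":0},{"x":0,"y":0,"z":0,"turn":0},{"x":0,"y":0,"z":0,"turn":0},{"x":0,"y":0,"z":0,"turn":0}]' 0.07
python3 -m crank '[{"x":0,"y":0,"z":-0.01,"turn":0},{"x":0,"y":0,"z":-0.03,"turn":0},{"x":0,"y":0,"z":-0.06,"turn":0},{"x":-0.02,"y":0,"z":-0.09,"turn":0},{"x":-0.05,"y":0,"z":-0.11,"turn":0},{"x":-0.07,"y":0,"z":-0.11,"turn":0},{"x":-0.07,"y":0,"z":-0.11,"turn":0},{"x":-0.07,"y":0,"z":-0.11,"turn":0}]'
python3 - <<'E'
from h import *
w=imaging.get_calibration("wrist"); im=imaging.read_camera("wrist")
s=imaging.read_camera("scene")
a=cv2.resize(im[40:200,160:400],(480,320),interpolation=cv2.INTER_CUBIC); b=cv2.resize(s[250:330,210:290],(320,320),interpolation=cv2.INTER_CUBIC)
cv2.imwrite("pics/end.png",np.hstack([a,b])[:,:,::-1])
E
```

```text
time_s: 19.85
tool_pos: [0.5195, 0.2171, 0.0905]
tool_rot: [180.0, -0.0, -11.0]
force: [-3.3, -1.1, 7.0]
grip_width: 0.0235
grasp_force: 35.0
time_s: 20.6
tool_pos: [0.5195, 0.217, 0.0895]
tool_rot: [180.0, -0.0, -11.0]
force: [-0.4, -0.2, 0.5]
grip_width: 0.0688
grasp_force: 0.0
time_s: 21.6
tool_pos: [0.4517, 0.23, 0.2002]
tool_rot: [-180.0, -0.1, -11.0]
force: [0.3, 0.4, 0.4]
grip_width: 0.0704
grasp_force: 0.0
```

View pics/end.png

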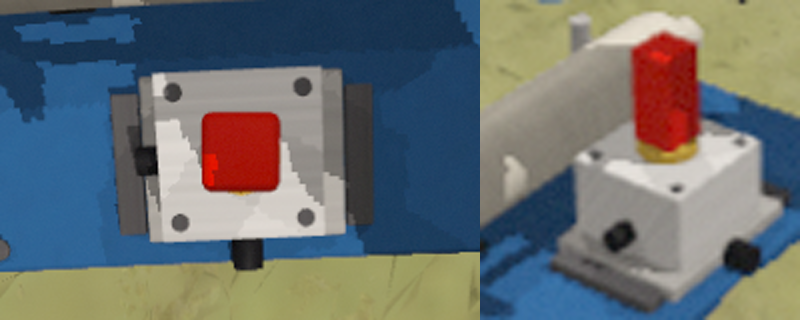

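The pin stands upright with its brass collar flush on the block (right crop, about (665,150)). The gripper is clear.

```bash
python3 -c "
from cell import env
print(env.sign_off())"
```

```text
the job is handed in; nothing more can be done
None
```

The pin is pressed in with its collar flush on the block, released and upright in the last picture; the push read at most 16.5 N at the wrist, and I handed the job in at about 22 s (the sign-off gave no verdict).

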